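Level the breakfast-table riser shelf

ROBOT

A 6-joint arm with a two-finger parallel gripper is mounted at the origin on the work surface. World frame = base frame: x ahead of the robot, y to its left, z up, the work surface at z = 0. Lengths are in m, angles in rad, forces in N, time in s.
With the tool pointing down it reaches from about 0.35 to 0.975 m from the base axis. Payload 4.9 kg.
Tool frame: the origin (TCP) lies between the finger pads; the fingertips stand 25 mm ahead of it and the grasp point (between the pads) lies 6 mm ahead of it; z points along the fingers, y is the direction in which the jaws open and shut (so a half turn about z gives the same grasp; the last joint's range is limited). The gripper opens to 85 mm and grips with 20 to 120 N. Pads are 22 mm wide; open, the fingers measure 114 mm over their backs; the gripper's body (76 mm by 85 mm) begins 54 mm behind the grasp point. The pads swing forward as they close: fully open they stand 13 mm farther back than shut.
Start: joints at [-1.397, 0.053, 1.613, -0, 1.476, -0.119], TCP at [0.18, -0.598, 0.256] pointing down, gripper open.
Joint ranges: [-3.01, 3.01], [-1.01, 2.22], [0.06, 2.58], [-1.02, 4.17], [0.09, 2.62], [-3.14, 3.14]. Speed limits (rad/s): [2.57, 2.57, 3.14, 3.14, 3.14, 3.14].

INTERFACE

Orientations are given as a 3x3 rotation matrix whose columns are the frame's x, y, z axes.
In Python, from plant import read_state, viewer, r gives the robot as it stands.
- The arm moves only by the shell command python3 -m handwheel 'ROWS' [OPENING] [FORCE]. ROWS is text: rows parted by semicolons, each of 6 numbers parted by spaces: the shift along the tool's x, y, z scaled (see below), then the turn, a rotation vector about the tool's x, y, z scaled (see below). A call has 1 to 20 rows; each row is the pose to reach, as a shift and turn from the pose commanded when the call began, along the tool's axes at that moment, turning the shorter way round; what a row does not reach only later rows make up. The controller multiplies each number of a shift by 1 m and each number of a turn by 360 degrees. A row lasts 1/12 s, in which the tool goes at most 41.7 mm and 7.16 degrees, less where a joint would pass 70% of its speed; a pose out of reach is approached as far as the arm can. A call with a number of a shift or a turn outside -1 to 1 is refused whole. A call with a gripper value outside its range is refused whole. OPENING is the closure, from 0 (fully open) to 1 (shut), set as the call begins (- or left out, the last holds). The fingers move at their own pace and stop on an object; FORCE is the grip in N (left out, the last holds). Time passes only in rows, so rows that repeat a pose let the fingers close. It gives the time, the measured TCP pose, the force and the opening at its end, in the units of the state.
- read_state(): the state, without advancing time (a new reading comes with each control period).
- viewer.snapshot(name): name is "side" or "top"; returns a dict with "pixels" (420x560x3 uint8, red, green, blue), "z_map" (420x560 float32, m along the optical axis (not along the pixel's ray), 0 where there is no reading), "intrinsics" (3x3 intrinsics, pixels), "distortion" ([k1, k2, p1, p2, k3] as OpenCV has them; the pictures are not rectified), "position" and "orientation" of the camera in the world. Camera axes: x right, y up, looking along -z (the intrinsics and any distortion apply to the point x, -y, -z); pixel columns grow to the right and rows downward; lengths in m; the calibration is good to about 2 mm. A picture is of the moment at which its call begins.
- r.hand_in(): hands the job in, once; it reports no verdict.
The state is a dict: "clock": time; "joints": joint angles; "qvel": joint speeds; "joint_torque": joint torques, N m; "tool_pos": TCP position; "eef_rot": TCP orientation; "force": force on the tool from outside, world axes, zero at the start; "wrist_torque": the same for the moment, N m; "grip_width": finger opening in m.
Only numpy, scipy, OpenCV 4.12 (cv2) and the standard library are available. Lean on these libraries where they do the work, as an engineer would, in place of code of your own. Each camera call takes 0.05 s, during which the arm holds its last target. There are 200 camera calls.

TASK

The little wooden riser shelf on the breakfast table is out of level. Lift the kettle off it by its overhead handle, stand it upright on the round cork trivet and let go of it; then grip the shelf's levelling knob, press that end of the shelf fully down onto its foot before turning anything, and turn the knob until the bubble of the spirit level built into the shelf rests midway between its two lines with the shelf still pressed. Finish while holding: keep hold of the knob and keep it pressed fully down with the bubble centred, and leave everything else on the table where it is.

Things in the scene. Friction and masses are not known exactly. Their poses are not given: they have to be found in the camera images.
- shelf: Fixed riser shelf: steel base plate 130 x 340 x 10 mm (local x, y, z) under a wooden deck 150 x 340 x 14 mm, its top about 75 mm above the table. Origin: centre of the base's underside. The deck hinges about the line along local x at y = +100 mm, z = 55 mm, under the kettle; knob and foot are at y = -130 mm. At the start the deck slopes up towards the knob.
- press (a joint): How far the deck's knob end is sprung up off its foot (rad about the hinge): 0.02 when let go, 0 when pressed fully down (hard stop); counts as fully down below 0.004. At the knob: 4.6 mm of travel, about 5 N at the stop; more force does no good. It springs up again when released.
- knob_grip (a point): Grip point of the levelling knob, on its axis, 42 mm above the deck's top: a black wing grip 46 mm long (local x), 16 mm thick (local y), 34 mm tall, on a 48 mm disc; the point is 12 mm below the wing's top, 20 mm above the disc. z up. The wing is clear on both sides.
- knob: The knob as a body (origin on its axis at deck top; wing along x). Anticlockwise from above lowers the knob end: per rad the pressed deck tilts 0.02 rad, the knob sinks 4.6 mm, the bubble moves 16 mm towards local +y of the vial. At the start it needs 0.5 to 1.3 rad anticlockwise. Friction 0.12 N m; it stays where left; one grasp or several.
- vial_mid (a point): Middle of the spirit level's vial, on its top, midway between two black lines 21 mm apart. The level: aluminium bar 124 mm long (local y, the shelf's long direction), 24 mm wide, with a 64 mm green vial, 23 mm above the deck, along the shelf's local +x edge, its middle at shelf y = -20 mm. Local y points away from the knob end.
- bubble_mid (a point): Middle of the bubble, a whitish bubble 14 mm long and 9 mm wide that runs along the vial towards its higher end, to its stop 24 mm from the middle (there at the start), and settles in about 1.5 s. Its local y offset from vial_mid is 0 when the deck is level: 0.8 mm per 0.001 rad of tilt, negative when the knob end is high.
- kettle: Small stainless steel kettle, loose, body 108 mm across and 90 mm tall, 0.35 to 0.7 kg, spout along local +x reaching 95 mm from the axis. Origin: centre of its underside. It stands on the deck over the hinge.
- kettle_handle (a point): Middle of the kettle's overhead handle, on the axis 148 mm above the underside: a dark wooden grip 60 mm long (local x), 14 mm wide (local y), 18 mm tall, free all round; the wire of the handle comes down at local x = +-46 mm. The lid's knob below reaches 110 mm above the underside.
- trivet: Round cork trivet, 160 mm across and 8 mm thick, fixed flat on the table. Origin: centre of its underside.
- cup: Bystander: stainless steel cup, 72 mm across, 85 mm tall. Origin: centre of its underside.
- crayon_a: Bystander: chunky wax crayon lying along local x, 90 mm long, 18 mm thick. Origin: under its middle.
- crayon_b: Bystander: chunky wax crayon, like the other.
- stamp: Bystander: blue silicone stamp, 45 mm square foot, 54 mm tall. Origin: centre of its underside.
- pencil_case: Bystander: orange plastic pencil case 65 x 200 x 45 mm. Origin: centre of its underside.
Mind the look-alikes: they are no part of the job. What is shaped like the kettle but blue or green is not meant.

How it is judged:
On the way, in this order (a step that is already met when the one before it is completed fails the run):
1. the kettle stands upright on the trivet, let go (horizontal distance between kettle and trivet below 0.045 m and height (world z) of kettle between 0.003 and 0.016 m and angle between kettle's own z axis and vertical below 0.08 rad and contact force between the fingers and kettle below 0.2 N and linear speed of kettle below 0.02 m/s), for 0.2 s.
2. the shelf's knob end is pressed fully down onto its foot by the knob (value of joint press below 0.004 rad and contact force between the fingers and knob above 1.5 N), for 0.2 s.
3. with the shelf still pressed, the bubble is centred (all of step 2 and y of bubble_mid in the frame of vial_mid between -0.0045 and 0.0045 m), for 0.2 s.
At the end, for the whole second after the job is handed in: Kettle let go, at rest, upright (under 0.08 rad) on the trivet, within 45 mm of its centre; fingers hold the knob (over 1.5 N), which is still, and keep the deck pressed (joint press below 0.004 rad); bubble within 4.5 mm of the vial's middle (all of step 1 and all of step 3 and angular speed of knob below 0.15 rad/s); the arm keeps its last pose, push and grip.
It fails at once if a bystander is shifted by more than 20 mm (distance of any of cup, crayon_a, crayon_b, stamp, pencil_case from where it was at the start of the episode above 0.02 m).
It fails at once if the kettle is tipped by more than 35 degrees (angle between kettle's own z axis and vertical above 0.61 rad).
It also fails if it takes over 61 s, if anything falls off the work surface, if the arm or the gripper's body presses on something with over 40 N, if the wrist force passes 120 N, or if a joint passes its speed limit or range.

## Working session

There is one attempt and no reset: what is moved stays moved. The work goes in short steps, Python scripts to look and compute and a shell command to move; the robot and the scene stay as the last step left them, time stands still between calls to the robot, and variables do not carry over. Pictures are saved under pics/ and viewed, about 8 in all and at most 12, crops included, and the job is handed in when it is done.

```bash
mkdir -p pics; ls; cat > h.py <<'E'
import numpy as np, cv2
from plant import read_state, viewer, r
def snap(n,f=None):
    s=viewer.snapshot(n)
    if f: cv2.imwrite('pics/'+f,s['pixels'][:,:,::-1])
    return s
def rays(s,uv):
    p=cv2.undistortPoints(np.float64(uv).reshape(-1,1,2),np.array(s['intrinsics']),np.array(s['distortion'])).reshape(-1,2)
    d=np.c_[p[:,0],-p[:,1],-np.ones(len(p))]
    return d@np.array(s['orientation']).T
def onz(s,uv,z):
    d=rays(s,uv); o=np.array(s['position']); return o+d*((z-o[2])/d[:,2])[:,None]
def cloud(s):
    h,w=s['z_map'].shape; v,u=np.mgrid[:h,:w]
    P=np.array(s['position'])+rays(s,np.c_[u.ravel(),v.ravel()])*s['z_map'].reshape(-1,1)
    return P.reshape(h,w,3)
E
python3 - <<'E'
from h import *
for n in('top','side'):
    s=snap(n,n+'0.png'); np.savez(n+'0.npz',**s); print(n,s['position'],np.round(s['orientation'],3).tolist(),s['intrinsics'],s['distortion'])
print(read_state())
E
```

```text
pics
top [ 0.37086978 -0.05946507  1.17042259] [[-0.01, 0.993, -0.12], [-1.0, -0.013, -0.018], [-0.019, 0.119, 0.993]] [[426.66730348   0.         278.63077015]
 [  0.         426.66730348 203.30406322]
 [  0.           0.           1.        ]] [-0.10127475  0.          0.          0.          0.        ]
side [ 0.34383701 -0.76066552  0.83759397] [[0.977, 0.14, -0.16], [-0.212, 0.664, -0.717], [0.006, 0.735, 0.678]] [[435.22542203   0.         281.31436453]
 [  0.         435.22542203 209.64919506]
 [  0.           0.           1.        ]] [0.00912701 0.         0.         0.         0.        ]
{'clock': 0.1, 'joints': array([-1.39699873e+00,  5.32670841e-02,  1.61417078e+00,  1.41306180e-05,
        1.47598876e+00, -1.18999057e-01]), 'qvel': array([-0.00118452, -0.00089989, -0.00296407,  0.00089455,  0.00049466,
       -0.00126693]), 'joint_torque': array([ 7.42798591e-06, -3.94905174e+01, -3.71365392e+01, -9.14140537e-05,
        3.93137496e-03,  1.30318540e-05]), 'tool_pos': array([ 0.18030818, -0.5978829 ,  0.25519223]), 'eef_rot': array([[ 9.57440846e-01,  2.88629408e-01, -3.03282252e-04],
       [ 2.88629475e-01, -9.57439165e-01,  1.80877478e-03],
       [ 2.31691289e-04, -1.81933106e-03, -9.99998318e-01]]), 'force': array([-0.1172862 , -0.07699381, -0.14145222]), 'wrist_torque': array([-0.06764919, -0.01955965,  0.0392525 ]), 'grip_width': 0.08545866284322609}
```

View pics/top0.png

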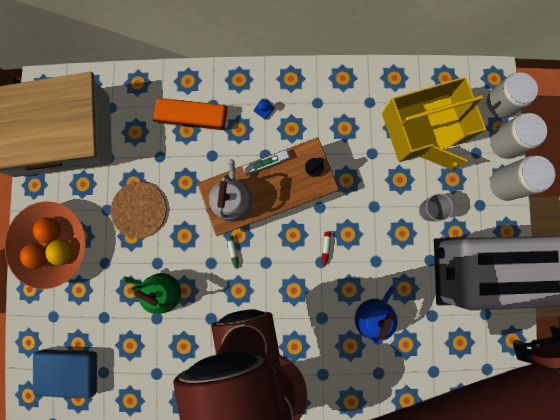

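View pics/side0.png

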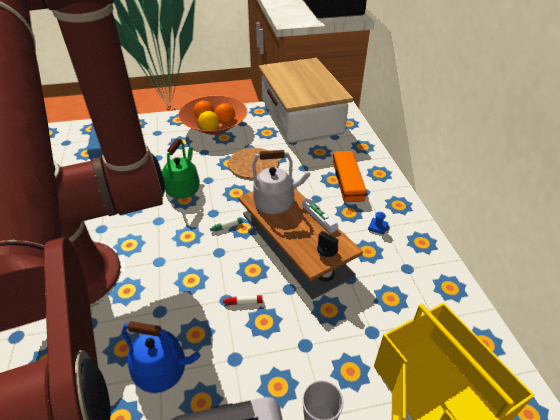

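The top view shows the kettle at (229,197), its handle near (223,195), the knob at (314,167), the vial at (268,160) and the trivet at (138,208). The side view agrees: kettle at (273,185), knob at (327,242), trivet at (255,163).

```bash
python3 - <<'E'
from h import *
def go(n):
    s=dict(np.load(n+'0.npz')); return s,cloud(s),s['pixels'].astype(int)
s,P,im=go('top'); v,u=np.mgrid[:420,:560]; Z=P[...,2]
def rep(name,m,P):
    Q=P[m]; print(name,m.sum(), 'mean',Q.mean(0).round(4),'med',np.median(Q,0).round(4),'min',Q.min(0).round(3),'max',Q.max(0).round(3))
    (c,wh,a)=cv2.minAreaRect(Q[:,:2].astype(np.float32)*1000); print('  rect',np.round(c,1),np.round(wh,1),round(a,1), np.round(cv2.boxPoints((c,wh,a)),0).tolist()); return Q
box=lambda a,b,c,d:(u>a)&(u<b)&(v>c)&(v<d)
q=cv2.medianBlur
cork=box(105,172,175,242)&(Z>0.003)&(Z<0.02)&(im[...,0]-im[...,2]>40)
rep('trivet',cork,P)
h=box(205,250,150,225)&(Z>0.205); Q=rep('handle',h,P)
k=box(295,335,150,185)&(im.max(2)<60)&(Z>0.1); rep('knobwing',k,P); print(np.sort(Z[k])[-30:].round(3))
d=box(190,345,130,240)&(Z>0.06)&(Z<0.09); Q=rep('deck',d,P)
g=box(240,300,145,180)&(im[...,1]-im[...,0]>25)&(Z>.07); Q=rep('vial',g,P)
b=box(190,260,150,240)&(Z>.1)&(Z<.17); rep('kettlebody',b,P)
s2,P2,im2=go('side'); Z2=P2[...,2]
h=box(255,290,145,163)&(Z2>0.205); rep('S handle',h,P2)
k=box(312,345,228,262)&(im2.max(2)<60)&(Z2>0.108); rep('S knob',k,P2)
for n,im,c in(('top',im,(215,140,345,240)),('side',im2,(230,140,370,290))):
    a,b,e,f=c; cv2.imwrite(f'pics/c_{n}.png',cv2.resize(im[b:f,a:e,::-1].astype(np.uint8),None,fx=4,fy=4,interpolation=cv2.INTER_CUBIC))
a=cv2.imread('pics/c_top.png');b=cv2.imread('pics/c_side.png');
E
```

```text
trivet 2421 mean [0.4984 0.3545 0.0082] med [0.4978 0.3548 0.0082] min [0.411 0.277 0.003] max [0.592 0.434 0.016]
  rect [502.9 357.6] [169.3 156.1] 35.5 [[389.0, 372.0], [479.0, 245.0], [617.0, 343.0], [526.0, 470.0]]
handle 252 mean [0.5003 0.0801 0.262 ] med [0.5042 0.0849 0.2304] min [ 0.371 -0.059  0.205] max [0.554 0.096 1.17 ]
  rect [442.3  36.6] [229.5  68. ] 36.9 [[330.0, -5.0], [371.0, -59.0], [554.0, 78.0], [514.0, 133.0]]
knobwing 284 mean [ 0.5887 -0.1303  0.1224] med [ 0.5879 -0.1307  0.1146] min [ 0.567 -0.154  0.102] max [ 0.615 -0.108  0.146]
  rect [ 590.7 -130. ] [46.6 45.4] 67.9 [[561.0, -143.0], [603.0, -160.0], [620.0, -117.0], [578.0, -100.0]]
[0.14  0.141 0.141 0.141 0.141 0.141 0.141 0.141 0.141 0.141 0.141 0.141
 0.141 0.141 0.141 0.142 0.142 0.142 0.142 0.142 0.143 0.143 0.143 0.143
 0.143 0.144 0.144 0.144 0.144 0.146]
deck 5126 mean [ 0.5469 -0.0318  0.0805] med [ 0.5488 -0.0431  0.081 ] min [ 0.423 -0.194  0.064] max [0.673 0.174 0.09 ]
  rect [547.9  -9. ] [151.3 340.8] 19.7 [[419.0, 126.0], [534.0, -195.0], [677.0, -144.0], [562.0, 177.0]]
vial 102 m
[... 197 characters left out ...]
0], [604.0, 24.0]]
kettlebody 1400 mean [0.5144 0.0691 0.1472] med [0.5084 0.068  0.1532] min [0.456 0.009 0.1  ] max [0.61 0.13 0.17]
  rect [537.7  73.6] [104.3 165.4] 79.1 [[447.0, 38.0], [609.0, 7.0], [629.0, 109.0], [466.0, 140.0]]
S handle 258 mean [0.5052 0.0661 0.2371] med [0.5076 0.0816 0.226 ] min [ 0.344 -0.761  0.206] max [0.549 0.095 0.838]
  rect [ 408.3 -328.6] [870.1  79.9] 76.3 [[266.0, -742.0], [344.0, -761.0], [550.0, 84.0], [473.0, 103.0]]
S knob 310 mean [ 0.5862 -0.1436  0.1352] med [ 0.5891 -0.1364  0.1274] min [ 0.344 -0.761  0.108] max [ 0.61  -0.112  0.838]
  rect [ 480.6 -442.3] [691.6  44. ] 70.4 [[344.0, -761.0], [385.0, -775.0], [617.0, -124.0], [576.0, -109.0]]
```

View pics/c_top.png

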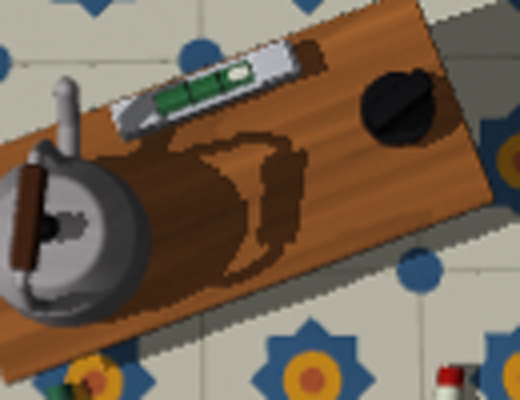

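The crop shows the kettle handle running from (224,181) to (220,207) in full-image pixels. The knob wing points towards its upper right, (307,171) to (322,161), and the bubble at (274,158) is at the knob end.

```bash
cat > m.py <<'E'
from h import *
v,u=np.mgrid[:420,:560]
box=lambda a,b,c,d:(u>a)&(u<b)&(v>c)&(v<d)
def rep(name,m,P):
    Q=P[m]; X=Q[:,:2].astype(np.float32)*1000
    c,wh,_=r0=cv2.minAreaRect(X); w,V=np.linalg.eigh(np.cov(X.T))
    print(name,m.sum(),'mean',Q.mean(0).round(4),'rect',np.round(c,1),np.round(wh,1),'pca',np.degrees(np.arctan2(V[1,1],V[0,1])).round(1),'z',np.percentile(Q[:,2],[5,50,95]).round(3))
E
python3 - <<'E'
from m import *
for n,hb,kb in(('top',(205,250,165,215),(295,335,150,185)),('side',(255,290,145,166),(312,345,228,262))):
    s=dict(np.load(n+'0.npz'));P=cloud(s);im=s['pixels'].astype(int);Z=P[...,2]
    rep(n+' handle',box(*hb)&(Z>.215)&(Z<.25)&(im[...,0]-im[...,2]>15),P)
    for zc in(.124,.13,.135): rep(n+' wing',box(*kb)&(im.max(2)<90)&(Z>zc)&(Z<.16),P)
    rep(n+' disc',box(*kb)&(im.max(2)<60)&(Z>.1)&(Z<.16),P)
    if n=='top':
        b=box(190,260,150,240)&(Z>.11)&(Z<.165); X=P[b][:,:2]; print('body',cv2.minEnclosingCircle(X[X[:,0]<.57].astype(np.float32)*1000))
        rep('lidknob',box(210,250,180,215)&(Z>.17)&(Z<.2),P)
E
```

```text
top handle 168 mean [0.5074 0.086  0.2315] rect [511.7  86.1] [14.5 68.3] pca 173.6 z [0.228 0.232 0.234]
top wing 131 mean [ 0.5897 -0.1289  0.1384] rect [ 590.8 -129.3] [16.3 46.4] pca 128.0 z [0.131 0.139 0.143]
top wing 125 mean [ 0.5899 -0.1288  0.139 ] rect [ 590.9 -129.2] [16.1 46.5] pca 128.6 z [0.135 0.139 0.143]
top wing 119 mean [ 0.5904 -0.1289  0.1393] rect [ 591.  -129.2] [16.  46.4] pca 127.7 z [0.136 0.139 0.143]
top disc 284 mean [ 0.5887 -0.1303  0.1224] rect [ 590.7 -130. ] [46.6 45.4] pca 121.9 z [0.105 0.115 0.142]
body ((513.2246704101562, 81.8088150024414), 56.343502044677734)
lidknob 31 mean [0.5055 0.08   0.181 ] rect [491.   84.9] [17.7 47.7] pca 168.3 z [0.175 0.181 0.187]
side handle 205 mean [0.5062 0.0825 0.2267] rect [509.5  85.8] [17.8 79.9] pca 172.9 z [0.218 0.228 0.233]
side wing 179 mean [ 0.5907 -0.1334  0.1354] rect [ 591.9 -130.9] [16.5 44.3] pca 128.2 z [0.126 0.137 0.141]
side wing 144 mean [ 0.5911 -0.1329  0.1374] rect [ 591.9 -130.8] [16.4 44.4] pca 127.4 z [0.131 0.138 0.141]
side wing 113 mean [ 0.5911 -0.1314  0.1388] rect [ 591.9 -130.4] [16.1 43.3] pca 127.2 z [0.136 0.139 0.141]
side disc 394 mean [ 0.588  -0.137   0.1214] rect [ 586.1 -135.9] [31.8 47.4] pca 131.6 z [0.104 0.12  0.14 ]
```

```bash
cat > w.py <<'E'
import sys
from m import *
def way(p,yaw):
    st=read_state(); R=np.array(st['eef_rot']); a=np.radians(yaw)
    T=np.array([[np.cos(a),np.sin(a),0],[np.sin(a),-np.cos(a),0],[0,0,-1]])
    rv=cv2.Rodrigues(R.T@T)[0].ravel()/(2*np.pi)
    print('shift',(R.T@(np.array(p)-st['tool_pos'])).round(4),'turn',rv.round(4),'pos',np.round(st['tool_pos'],4),'yaw',np.degrees(np.arctan2(R[1,0],R[0,0])).round(2),'F',np.round(st['force'],1),'w',round(st['grip_width'],4),'t',st['clock'])
if __name__=='__main__': way([float(x) for x in sys.argv[1:4]],float(sys.argv[4]))
E
python3 w.py .512 .085 .33 -6.5
```

```text
shift [ 0.5147 -0.5582 -0.0737] turn [-0.0003  0.      0.0647] pos [ 0.1803 -0.5979  0.2552] yaw 16.78 F [-0.1 -0.1 -0.1] w 0.0855 t 0.1
```

```bash
python3 -m handwheel '0 0 -0.08 0 0 0;0 0 -0.13 0 0 0;0 0 -0.13 0 0 0;0 0 -0.13 0 0 0;0.515 -0.558 -0.13 0 0 0.065;0.515 -0.558 -0.13 0 0 0.065;0.515 -0.558 -0.13 0 0 0.065;0.515 -0.558 -0.13 0 0 0.065;0.515 -0.558 -0.13 0 0 0.065;0.515 -0.558 -0.13 0 0 0.065;0.515 -0.558 -0.13 0 0 0.065;0.515 -0.558 -0.13 0 0 0.065;0.515 -0.558 -0.13 0 0 0.065;0.515 -0.558 -0.13 0 0 0.065;0.515 -0.558 -0.13 0 0 0.065;0.515 -0.558 -0.13 0 0 0.065;0.515 -0.558 -0.13 0 0 0.065;0.515 -0.558 -0.13 0 0 0.065;0.515 -0.558 -0.13 0 0 0.065;0.515 -0.558 -0.13 0 0 0.065' 0 40; python3 w.py .512 .085 .32 -6.5
```

```text
clock: 1.77
tool_pos: [0.4722, 0.0034, 0.386]
eef_rot: [[0.993, -0.115, 0.0], [-0.115, -0.993, -0.0], [0.0, 0.0, -1.0]]
force: [0.9, -1.0, 1.0]
grip_width: 0.0857
shift [ 0.0302 -0.0856  0.066 ] turn [ 0.     -0.     -0.0003] pos [0.4722 0.0034 0.386 ] yaw -6.6 F [ 0.9 -1.   1. ] w 0.0857 t 1.7667
```

```bash
python3 -m handwheel '0.030 -0.086 0.05 0 0 0;0.030 -0.086 0.05 0 0 0;0.030 -0.086 0.05 0 0 0;0.030 -0.086 0.06 0 0 0;0.030 -0.086 0.08 0 0 0;0.030 -0.086 0.1 0 0 0;0.030 -0.086 0.12 0 0 0;0.030 -0.086 0.14 0 0 0;0.030 -0.086 0.15 0 0 0;0.030 -0.086 0.156 0 0 0;0.030 -0.086 0.156 0 0 0;0.030 -0.086 0.156 0 0 0'; python3 - <<'E'
from h import *
a=snap('side')['pixels'][120:270,220:380]
cv2.imwrite('pics/g1.png',cv2.resize(a[:,:,::-1],None,fx=4,fy=4))
E
python3 w.py .512 .085 .23 -6.5
```

```text
clock: 2.77
tool_pos: [0.5119, 0.0828, 0.2311]
eef_rot: [[0.993, -0.116, 0.001], [-0.116, -0.993, -0.0], [0.001, -0.0, -1.0]]
force: [0.4, 0.2, 0.2]
grip_width: 0.0856
shift [-0.0005 -0.002   0.0017] turn [-0.     -0.0003 -0.0004] pos [0.5123 0.0829 0.2317] yaw -6.64 F [-0.3  0.5 -0.3] w 0.0855 t 2.8167
```

View pics/g1.png

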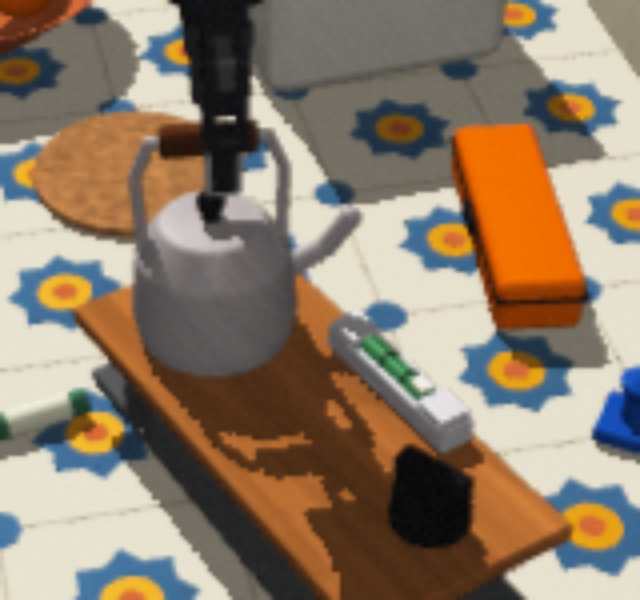

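The finger stands astride the middle of the handle, with the pad centred at about (225,155) in the crop.

```bash
python3 -m handwheel '0 0 0 0 0 0;0 0 0 0 0 0;0 0 0 0 0 0;0 0 0 0 0 0;0 0 0 0 0 0;0 0 0 0 0 0;0 0 0 0 0 0;0 0 0 0 0 0' 1 70; python3 -m handwheel '0 0 -0.01 0 0 0;0 0 -0.03 0 0 0;0 0 -0.05 0 0 0;0 0 -0.07 0 0 0;0 0 -0.08 0 0 0;0 0 -0.08 0 0 0;0 0 -0.08 0 0 0'; python3 w.py .499 .355 .312 -6.5
```

```text
clock: 3.48
tool_pos: [0.5118, 0.0829, 0.2308]
eef_rot: [[0.993, -0.115, 0.001], [-0.115, -0.993, -0.001], [0.001, 0.001, -1.0]]
force: [-0.4, 0.2, 2.5]
grip_width: 0.0126
clock: 4.07
tool_pos: [0.5115, 0.0832, 0.3099]
eef_rot: [[0.993, -0.115, -0.0], [-0.115, -0.993, 0.0], [-0.0, -0.0, -1.0]]
force: [0.2, -1.3, -4.6]
grip_width: 0.013
shift [-0.0438 -0.2686 -0.0021] turn [-0.      0.0001 -0.0003] pos [0.5115 0.0832 0.3099] yaw -6.62 F [ 0.2 -1.3 -4.6] w 0.013 t 4.0667
```

```bash
python3 -m handwheel '-0.002 -0.010 0 0 0 0;-0.005 -0.030 0 0 0 0;-0.009 -0.055 0 0 0 0;-0.013 -0.080 0 0 0 0;-0.017 -0.105 0 0 0 0;-0.021 -0.130 0 0 0 0;-0.025 -0.155 0 0 0 0;-0.029 -0.180 0 0 0 0;-0.033 -0.205 0 0 0 0;-0.037 -0.230 0 0 0 0;-0.041 -0.250 0 0 0 0;-0.044 -0.262 0 0 0 0;-0.044 -0.269 0 0 0 0;-0.044 -0.269 0 0 0 0;-0.044 -0.269 0.02 0 0 0;-0.044 -0.269 0.04 0 0 0;-0.044 -0.269 0.06 0 0 0;-0.044 -0.269 0.08 0 0 0;-0.044 -0.269 0.1 0 0 0;-0.044 -0.269 0.1 0 0 0'; python3 - <<'E'
from m import *
s=snap('side','p2.png'); P=cloud(s);Z=P[...,2]
b=(abs(P[...,0]-.5)<.08)&(abs(P[...,1]-.355)<.08)&(Z>.055)&(Z<.12)
rep('body',b,P); print(np.percentile(P[b][:,0],[1,99]),np.percentile(P[b][:,1],[1,99]))
E
python3 w.py .499 .355 .161 -6.5
```

```text
clock: 5.73
tool_pos: [0.4966, 0.3528, 0.2044]
eef_rot: [[0.993, -0.117, -0.009], [-0.117, -0.993, -0.005], [-0.008, 0.006, -1.0]]
force: [-1.8, 0.3, -5.6]
grip_width: 0.0126
body 696 mean [0.4928 0.3133 0.0916] rect [506.7 323.2] [ 60.  135.8] pca -177.8 z [0.06  0.093 0.118]
[0.4422873  0.56451232] [0.29619833 0.34689172]
shift [ 0.0016 -0.0019  0.0459] turn [ 0.0007  0.0009 -0.0006] pos [0.4975 0.3534 0.2069] yaw -6.7 F [-0.4 -0.3 -3.9] w 0.013 t 5.7833
```

View pics/p2.png

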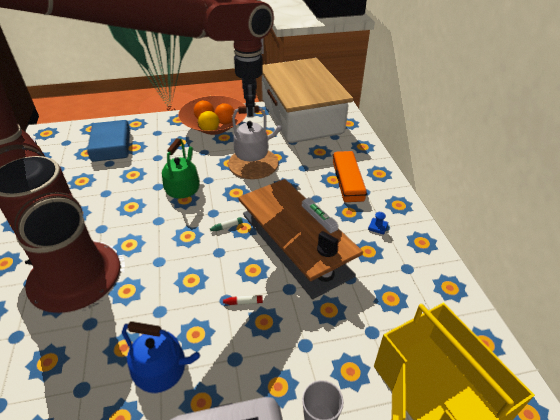

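The kettle hangs upright at (250,140), above the trivet at (253,163). Next I lower it gently.

```bash
python3 -m handwheel '0 0 0.015 0 0 0;0 0 0.030 0 0 0;0 0 0.038 0 0 0;0 0 0.043 0 0 0;0 0 0.046 0 0 0;0 0 0.046 0 0 0;0 0 0.046 0 0 0;0 0 0.046 0 0 0'; python3 -m handwheel '0 0 0.001 0 0 0;0 0 0.002 0 0 0;0 0 0.003 0 0 0;0 0 0.003 0 0 0'
```

```text
clock: 6.45
tool_pos: [0.4995, 0.3557, 0.1655]
eef_rot: [[0.993, -0.115, 0.002], [-0.115, -0.993, 0.001], [0.001, -0.001, -1.0]]
force: [-0.2, -0.0, -3.1]
grip_width: 0.0129
clock: 6.78
tool_pos: [0.5002, 0.3558, 0.1638]
eef_rot: [[0.993, -0.115, 0.003], [-0.115, -0.993, 0.001], [0.003, -0.001, -1.0]]
force: [0.7, -1.7, 5.9]
grip_width: 0.0127
```

Contact: the wrist force went from -3 to +6 N. Releasing.

```bash
python3 -m handwheel '0 0 0 0 0 0;0 0 0 0 0 0;0 0 0 0 0 0;0 0 0 0 0 0;0 0 0 0 0 0;0 0 0 0 0 0' 0 40; python3 -m handwheel '0 0 -0.02 0 0 0;0 0 -0.05 0 0 0;0 0 -0.09 0 0 0;0 0 -0.12 0 0 0;0 0 -0.12 0 0 0;0 0 -0.12 0 0 0'; python3 - <<'E'
from m import *
s=snap('side'); P=cloud(s);Z=P[...,2];im=s['pixels'].astype(int)
rep('handle',(abs(P[...,0]-.5)<.06)&(abs(P[...,1]-.355)<.06)&(Z>.145)&(Z<.18)&(im[...,0]-im[...,2]>15),P)
E
python3 w.py .5915 -.130 .26 -52
```

```text
clock: 7.28
tool_pos: [0.4988, 0.3554, 0.1611]
eef_rot: [[0.993, -0.115, -0.0], [-0.115, -0.993, -0.0], [-0.0, 0.0, -1.0]]
force: [1.2, -0.3, -0.7]
grip_width: 0.0838
clock: 7.78
tool_pos: [0.5, 0.3561, 0.2847]
eef_rot: [[0.993, -0.115, 0.005], [-0.115, -0.993, 0.003], [0.005, -0.003, -1.0]]
force: [-0.1, 0.3, -0.9]
grip_width: 0.0854
handle 143 mean [0.4977 0.3504 0.1594] rect [496.6 352.5] [17.4 79.5] pca 173.3 z [0.15  0.16  0.166]
shift [0.1477 0.4717 0.0217] turn [-2.000e-04 -1.000e-04  1.261e-01] pos [0.4991 0.3555 0.282 ] yaw -6.62 F [ 0.2 -0.5 -0.7] w 0.0852 t 7.8333
```

The handle is at (0.497, 0.353) with its top at 0.166, so the kettle is standing centred on the trivet. On to the knob.

```bash
python3 -m handwheel '0.148 0.472 0.022 0 0 0.1261;0.148 0.472 0.022 0 0 0.1261;0.148 0.472 0.022 0 0 0.1261;0.148 0.472 0.022 0 0 0.1261;0.148 0.472 0.022 0 0 0.1261;0.148 0.472 0.022 0 0 0.1261;0.148 0.472 0.022 0 0 0.1261;0.148 0.472 0.022 0 0 0.1261;0.148 0.472 0.022 0 0 0.1261;0.148 0.472 0.022 0 0 0.1261;0.148 0.472 0.022 0 0 0.1261;0.148 0.472 0.022 0 0 0.1261;0.148 0.472 0.022 0 0 0.1261;0.148 0.472 0.022 0 0 0.1261;0.148 0.472 0.022 0 0 0.1261'; python3 - <<'E'
from m import *
for n in('side','top'):
    s=snap(n); P=cloud(s);Z=P[...,2];im=s['pixels'].astype(int)
    cv2.imwrite(f'pics/k_{n}.png',cv2.resize(im[120:300,230:390,::-1].astype(np.uint8),None,fx=3,fy=3))
    rep(n+' wing',(abs(P[...,0]-.59)<.05)&(abs(P[...,1]+.13)<.05)&(im.max(2)<90)&(Z>.13)&(Z<.155),P)
E
python3 w.py .5915 -.130 .136 -52
```

```text
clock: 9.08
tool_pos: [0.5907, -0.13, 0.2572]
eef_rot: [[0.615, -0.788, -0.003], [-0.788, -0.615, 0.002], [-0.003, 0.002, -1.0]]
force: [-0.2, 0.1, -0.1]
grip_width: 0.0853
side wing 142 mean [ 0.5912 -0.1329  0.1374] rect [ 592.3 -130. ] [18.  44.7] pca 126.5 z [0.132 0.138 0.141]
top wing 101 mean [ 0.5908 -0.1294  0.1386] rect [ 590.4 -128.6] [15.9 41.3] pca 121.6 z [0.134 0.139 0.141]
shift [1.200e-03 1.000e-04 1.223e-01] turn [0.0001 0.0003 0.0002] pos [ 0.591  -0.1291  0.2583] yaw -51.93 F [ 0.6  0.3 -0.4] w 0.0854 t 9.1833
```

View pics/k_side.png

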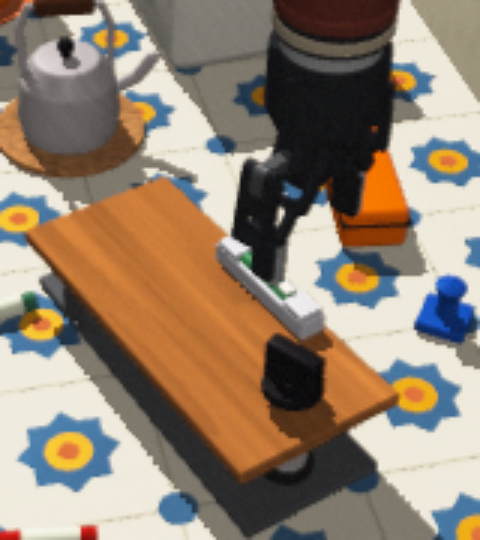

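The kettle stands on the trivet, and the gripper hovers over the knob at (293,370) in the crop with its jaws across the wing. The level's end, near (305,320), clears the finger. Descend and grip.

```bash
python3 -m handwheel '0.001 0 0.03 0 0 0;0.001 0 0.06 0 0 0;0.001 0 0.085 0 0 0;0.001 0 0.105 0 0 0;0.001 0 0.115 0 0 0;0.001 0 0.120 0 0 0;0.001 0 0.120 0 0 0;0.001 0 0.120 0 0 0;0.001 0 0.120 0 0 0'; python3 -m handwheel '0 0 0 0 0 0;0 0 0 0 0 0;0 0 0 0 0 0;0 0 0 0 0 0;0 0 0 0 0 0;0 0 0 0 0 0;0 0 0 0 0 0;0 0 0 0 0 0' 1 60; python3 w.py .5915 -.130 .130 -52
```

```text
clock: 9.93
tool_pos: [0.5933, -0.1314, 0.1414]
eef_rot: [[0.616, -0.788, 0.003], [-0.788, -0.616, -0.001], [0.003, -0.002, -1.0]]
force: [-0.4, -0.9, 0.1]
grip_width: 0.0855
clock: 10.6
tool_pos: [0.5927, -0.1309, 0.1397]
eef_rot: [[0.615, -0.788, 0.001], [-0.788, -0.615, 0.0], [0.001, -0.001, -1.0]]
force: [4.2, 3.3, 1.6]
grip_width: 0.0147
shift [-0.0015  0.0004  0.0097] turn [-0.0002 -0.0001 -0.    ] pos [ 0.5927 -0.1309  0.1397] yaw -52.01 F [4.2 3.3 1.6] w 0.0147 t 10.6
```

Gripped (width 14.7 mm). Next I press down in small steps, watching the force.

```bash
python3 -m handwheel '0 0 0.001 0 0 0;0 0 0.002 0 0 0;0 0 0.003 0 0 0;0 0 0.003 0 0 0;0 0 0.003 0 0 0'|egrep 'pos|force'; for i in 1 ; do python3 -m handwheel '0 0 0.001 0 0 0;0 0 0.001 0 0 0;0 0 0.001 0 0 0'|egrep 'pos|force';python3 -m handwheel '0 0 0.001 0 0 0;0 0 0.001 0 0 0;0 0 0.001 0 0 0'|egrep 'pos|force';python3 -m handwheel '0 0 0.001 0 0 0;0 0 0.001 0 0 0;0 0 0.001 0 0 0'|egrep 'pos|force'; done
```

```text
tool_pos: [0.5929, -0.1315, 0.1372]
force: [4.6, 1.3, 3.9]
tool_pos: [0.5929, -0.1317, 0.1363]
force: [4.5, 0.8, 6.2]
tool_pos: [0.593, -0.1319, 0.1355]
force: [5.9, 0.5, 5.6]
tool_pos: [0.5931, -0.1319, 0.135]
force: [3.9, -0.4, 8.0]
```

```bash
for i in 1 ; do python3 -m handwheel '0 0 0.001 0 0 0;0 0 0.001 0 0 0;0 0 0.001 0 0 0'|egrep 'pos|force';python3 -m handwheel '0 0 0.001 0 0 0;0 0 0.001 0 0 0;0 0 0.001 0 0 0'|egrep 'pos|force'; done
python3 - <<'E'
from h import *
for _ in range(4):
    s=snap('side'); print(read_state()['force'].round(1),read_state()['tool_pos'].round(4))
cv2.imwrite('pics/v1.png',cv2.resize(s['pixels'][180:260,290:370,::-1],None,fx=6,fy=6,interpolation=cv2.INTER_CUBIC))
E
```

```text
tool_pos: [0.5932, -0.132, 0.1349]
force: [1.7, 0.8, 11.2]
tool_pos: [0.5934, -0.1321, 0.1348]
force: [-0.2, 1.4, 15.3]
[ 0.4  1.1 13.9] [ 0.5933 -0.1321  0.1347]
[ 0.5  0.9 14.2] [ 0.5933 -0.1321  0.1347]
[-0.5  1.7 14.4] [ 0.5933 -0.1321  0.1347]
[-0.4  1.1 14.1] [ 0.5933 -0.1321  0.1347]
```

View pics/v1.png

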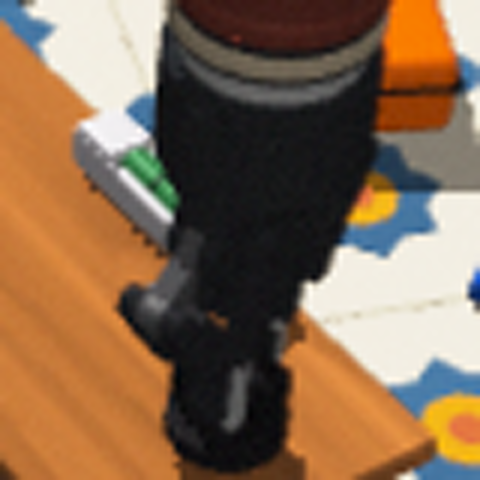

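The stop is reached: the tool stays at z 0.1347 while the force climbs to 14 N. The gripper hides the vial in the side view, so I check the top view.

```bash
cat > b.py <<'E'
from m import *
def bub(f=None):
    s=snap('top'); im=s['pixels']
    if f: cv2.imwrite('pics/'+f,cv2.resize(im[135:195,235:315,::-1],None,fx=8,fy=8,interpolation=cv2.INTER_CUBIC))
    X=onz(s,np.c_[u.ravel(),v.ravel()],.098)[:,:2]-[.5479,-.009]
    lx=(X@[.941,.337]).reshape(420,560);ly=(X@[-.337,.941]).reshape(420,560)
    # profile along shelf y across vial strip
    I=im.astype(float); m0=(I[...,1]-I[...,0]>25)&(abs(ly+.02)<.045)&(abs(lx-.06)<.03)
    cx=np.median(lx[m0]); 
    print('green',m0.sum(),'lx',cx.round(4),'ly range',np.percentile(ly[m0],[1,99]).round(4))
    st=abs(lx-cx)<.004; 
    for a in np.arange(-.062,.024,.003):
        k=st&(abs(ly-a)<.002)
        if k.any(): print(round(a*1000),I[k].mean(0).round().astype(int),end=' ')
    print(); print(read_state()['force'].round(1),read_state()['tool_pos'].round(4))
if __name__=='__main__':
    import sys; bub(*sys.argv[1:])
E
python3 b.py v2.png
```

```text
green 177 lx 0.0609 ly range [-0.0517  0.011 ]
-62 [204 205 212] -59 [205 207 214] -56 [206 208 214] -53 [140 156 149] -50 [ 75 117  86] -47 [133 153 131] -44 [196 204 188] -41 [188 198 183] -38 [183 193 179] -35 [183 195 185] -32 [55 90 67] -29 [ 58 100  71] -26 [ 45 107  62] -23 [ 49 110  66] -20 [ 62 118  78] -17 [ 50 114  68] -14 [ 54 113  71] -11 [53 92 66] -8 [ 60 105  74] -5 [ 78 126  92] -2 [ 67 119  82] 1 [ 67 120  83] 4 [ 51 113  68] 7 [ 54 112  71] 10 [ 59 102  72] 13 [113 124 121] 16 [194 195 201] 19 [201 203 209] 22 [203 203 210] 
[ 0.2  1.8 14.7] [ 0.5934 -0.1321  0.1348]
```

View pics/v2.png

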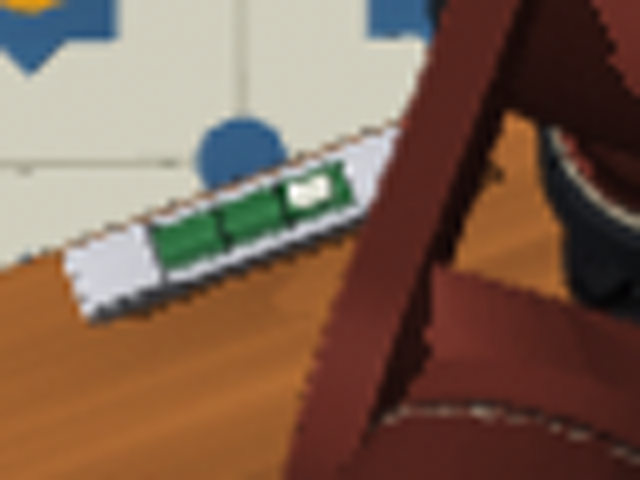

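The vial is visible in the top view. Its middle is near y = -21 mm and the bubble near -40.5 mm, so about -20 mm off, needing about 1.2 rad. I start with 0.6 rad, following the knob down.

```bash
python3 -m handwheel '0 0 0.0003 0 0 -0.010;0 0 0.0006 0 0 -0.020;0 0 0.0009 0 0 -0.030;0 0 0.0012 0 0 -0.040;0 0 0.0015 0 0 -0.050;0 0 0.0018 0 0 -0.060;0 0 0.0021 0 0 -0.070;0 0 0.0024 0 0 -0.080;0 0 0.0027 0 0 -0.090;0 0 0.0029 0 0 -0.096;0 0 0.0029 0 0 -0.096;0 0 0.0029 0 0 -0.096;0 0 0.0029 0 0 -0.096;0 0 0.0029 0 0 -0.096;0 0 0.0029 0 0 -0.096;0 0 0.0029 0 0 -0.096;0 0 0.0029 0 0 -0.096;0 0 0.0029 0 0 -0.096;0 0 0.0029 0 0 -0.096;0 0 0.0029 0 0 -0.096';python3 b.py; python3 w.py .5931 -.132 .13 -17
```

```text
clock: 14.18
tool_pos: [0.5942, -0.1319, 0.1319]
eef_rot: [[0.954, -0.299, 0.005], [-0.299, -0.954, -0.002], [0.006, 0.0, -1.0]]
force: [4.3, 2.6, 12.4]
grip_width: 0.015
green 177 lx 0.0608 ly range [-0.0522  0.0099]
-62 [203 203 211] -59 [204 205 212] -56 [206 208 213] -53 [117 145 128] -50 [ 62 117  78] -47 [ 51 113  70] -44 [ 60 118  78] -41 [ 73 122  86] -38 [125 151 128] -35 [171 182 169] -32 [157 168 153] -29 [159 172 157] -26 [138 164 140] -23 [ 66 118  81] -20 [ 63 118  79] -17 [ 50 112  68] -14 [ 60 117  77] -11 [53 86 63] -8 [ 62 106  76] -5 [ 68 122  84] -2 [ 58 115  75] 1 [ 70 121  86] 4 [ 49 109  66] 7 [ 51 105  66] 10 [ 66 102  77] 13 [134 140 141] 16 [201 202 208] 19 [200 201 207] 22 [201 202 209] 
[ 4.4  3.  13.2] [ 0.5942 -0.1319  0.1319]
shift [-0.001   0.0004  0.0019] turn [ 0.     -0.0009 -0.0011] pos [ 0.5942 -0.1319  0.1319] yaw -17.4 F [ 4.4  3.  13.2] w 0.015 t 14.2333
```

Offset is now about -11 mm, so another 0.67 rad is needed.

```bash
python3 -m handwheel '0 0 0.0003 0 0 -0.010;0 0 0.0006 0 0 -0.020;0 0 0.0009 0 0 -0.030;0 0 0.0012 0 0 -0.040;0 0 0.0015 0 0 -0.050;0 0 0.0018 0 0 -0.060;0 0 0.0021 0 0 -0.070;0 0 0.0024 0 0 -0.080;0 0 0.0027 0 0 -0.090;0 0 0.0030 0 0 -0.100;0 0 0.0031 0 0 -0.107;0 0 0.0031 0 0 -0.107;0 0 0.0031 0 0 -0.107;0 0 0.0031 0 0 -0.107;0 0 0.0031 0 0 -0.107;0 0 0.0031 0 0 -0.107;0 0 0.0031 0 0 -0.107;0 0 0.0031 0 0 -0.107;0 0 0.0031 0 0 -0.107;0 0 0.0031 0 0 -0.107';python3 -m handwheel '0 0 0 0 0 0;0 0 0 0 0 0;0 0 0 0 0 0;0 0 0 0 0 0;0 0 0 0 0 0;0 0 0 0 0 0'|grep force; python3 b.py v3.png; python3 w.py .5931 -.132 .13 21
```

```text
clock: 15.9
tool_pos: [0.5944, -0.1313, 0.1288]
eef_rot: [[0.933, 0.36, 0.006], [0.36, -0.933, -0.001], [0.005, 0.003, -1.0]]
force: [4.5, 4.7, 12.1]
grip_width: 0.0148
force: [4.3, 4.8, 11.9]
green 178 lx 0.0602 ly range [-0.0517  0.0095]
-62 [195 194 200] -59 [203 204 210] -56 [204 206 212] -53 [120 147 132] -50 [ 46 109  64] -47 [ 50 110  66] -44 [ 60 116  77] -41 [ 50 113  68] -38 [ 70 121  85] -35 [ 60 113  76] -32 [43 77 54] -29 [ 81 114  89] -26 [148 164 144] -23 [159 176 157] -20 [179 192 173] -17 [190 199 182] -14 [127 153 131] -11 [38 77 51] -8 [ 69 115  84] -5 [ 63 118  79] -2 [ 63 118  79] 1 [ 76 122  91] 4 [ 51 110  68] 7 [ 61 112  76] 10 [ 77 108  88] 13 [154 154 160] 16 [199 200 206] 19 [200 200 207] 22 [199 200 207] 
[ 4.7  4.8 12.2] [ 0.5944 -0.1313  0.1288]
shift [-0.0015  0.0002 -0.0012] turn [ 0.0004 -0.0008  0.0003] pos [ 0.5944 -0.1313  0.1288] yaw 21.12 F [ 4.7  4.8 12.2] w 0.0148 t 16.45
```

View pics/v3.png

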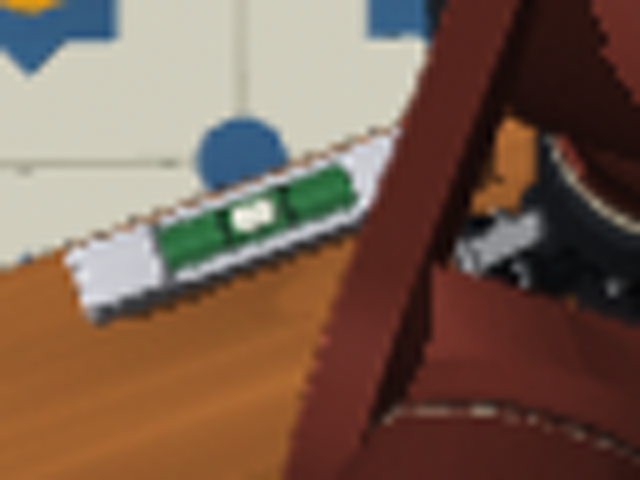

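The bubble (232–275 px) sits midway between the lines (223 and 284 px). A final check that it has settled and on the kettle and bystanders, then hand in.

```bash
python3 b.py | sed -n 2,3p; python3 - <<'E'
from m import *
s=snap('side'); P=cloud(s);Z=P[...,2];im=s['pixels'].astype(int)
rep('kettle handle',(abs(P[...,0]-.5)<.06)&(abs(P[...,1]-.355)<.06)&(Z>.145)&(Z<.18)&(im[...,0]-im[...,2]>15),P)
o=np.load('side0.npz')['pixels'].astype(int)
for n,b in(('cup',(300,345,378,420)),('red crayon',(220,268,292,310)),('green crayon',(205,245,215,235)),('stamp',(366,392,208,236)),('case',(330,370,150,205))):
    a,c,d,e=b; print(n,np.median(abs(im[d:e,a:c]-o[d:e,a:c])),(abs(im[d:e,a:c]-o[d:e,a:c]).max(2)>60).mean().round(3))
r.hand_in(); print('handed in',read_state()['clock'],read_state()['force'].round(1))
E
```

```text
-62 [195 194 200] -59 [203 204 210] -56 [204 206 212] -53 [120 147 132] -50 [ 46 109  64] -47 [ 49 110  66] -44 [ 60 116  76] -41 [ 50 113  68] -38 [ 70 121  86] -35 [ 60 113  76] -32 [43 78 55] -29 [ 80 114  89] -26 [147 163 143] -23 [159 176 157] -20 [179 192 173] -17 [189 199 182] -14 [127 153 132] -11 [38 78 51] -8 [ 69 116  84] -5 [ 63 119  79] -2 [ 63 118  79] 1 [ 76 122  90] 4 [ 51 110  68] 7 [ 61 112  76] 10 [ 77 108  88] 13 [154 155 160] 16 [199 200 206] 19 [199 200 207] 22 [199 200 207] 
[ 4.1  4.  12.4] [ 0.5944 -0.1313  0.1287]
  avg = a.mean(axis, **keepdims_kw)
  ret = um.true_divide(
m.py:6: RuntimeWarning: Degrees of freedom <= 0 for slice
  c,wh,_=r0=cv2.minAreaRect(X); w,V=np.linalg.eigh(np.cov(X.T))
  c *= np.true_divide(1, fact)
  c *= np.true_divide(1, fact)
m.py:7: RuntimeWarning: Mean of empty slice.
  print(name,m.sum(),'mean',Q.mean(0).round(4),'rect',np.round(c,1),np.round(wh,1),'pca',np.degrees(np.arctan2(V[1,1],V[0,1])).round(1),'z',np.percentile(Q[:,2],[5,50,95]).round(3))
Traceback (most recent call last):
  File "m.py", line 7, in rep
    print(name,m.sum(),'mean',Q.mean(0).round(4),'rect',np.round(c,1),np.round(wh,1),'pca',np.degrees(np.arctan2(V[1,1],V[0,1])).round(1),'z',np.percentile(Q[:,2],[5,50,95]).round(3))
                                                                                                                                              ~~~~~~~~~~~~~^^^^^^^^^^^^^^^^^^
IndexError: index -1 is out of bounds for axis 0 with size 0
```

The kettle's handle wasn't found in the side view, probably because the arm hides it. I look before handing in.

```bash
python3 - <<'E'
from h import *
a=snap('side')['pixels'][:,:,::-1];b=snap('top')['pixels'][:,:,::-1]
cv2.imwrite('pics/f.png',cv2.resize(np.hstack([a,b]),(800,300),interpolation=cv2.INTER_AREA))
E
```

```text
(no output)
```

View pics/f.png

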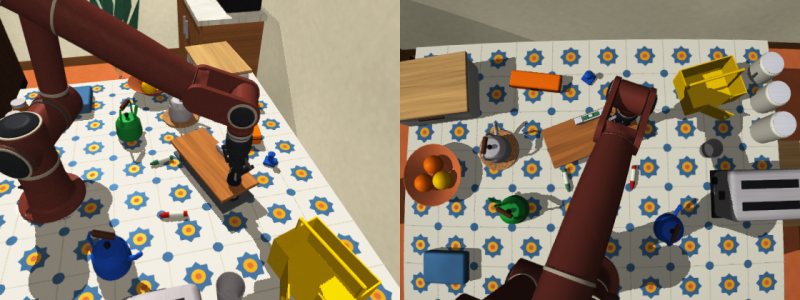

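As expected, the arm hides the handle in the side view. The top view (right half) shows the kettle upright on the trivet at (497,147), and the bystanders are where they were. Handing in.

```bash
python3 -c "
from h import *
print(r.hand_in()); s=read_state(); print(s['clock'],s['force'].round(1),s['grip_width'])"
```

```text
the job is handed in; nothing more can be done
None
the job is handed in; nothing more can be done
```

I stood the kettle on the trivet and let go of it. Then I gripped the knob, pressed it to the stop and turned it about 73° anticlockwise. I handed in at about 17 s of the 61 s, still holding and pressing the knob; no verdict is reported.

**Last checks**
- **Bubble:** it had settled midway between its lines. The top-view crop showed no offset, and the brightness profile showed about +1 mm (limit 4.5 mm).
- **Press:** 12 N down with the knob at its stop (it takes about 5 N to get there). The grip was set to 60 N and closed to 14.8 mm on the wing.
- **Kettle:** right after I let go, its handle was about 3 mm from the trivet's centre and at the right height for standing upright.

**Checks that failed:** the final numeric check on the kettle and bystanders crashed, because the arm hid the kettle's handle from the side camera. I judged them by eye from the last pictures instead. The kettle looked upright on the trivet and the bystanders looked unmoved.

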